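# Set a notched jaw in the marking jig and bring the gauge to its centre line

## Task

Put the carved wooden jaw that has a notch in one end into the seat of the marking jig, with its notch over the seat's rib, lowering it gently until it lies flat on the seat's floor, and let go. Then slide the gauge along its rail until its pointer lines up with the pencilled centre line in the middle of the jaw's teeth, and leave it there. Leave the other things on the table where they are.

Things in the scene. Friction and masses are not known exactly. Their poses are not given: they have to be found in the camera images.
- jaw_center (a point): the notched jaw, loose, pale carved wood, about 0.18 kg: 124 mm long (y), 50 mm wide (x), 55 mm high over the teeth. Its lower 30 mm is a block with flat upright sides 50 mm apart; grasp these at mid-length. The +y end has a notch 20 mm wide, 18 mm deep, through its whole height. This point: middle of length and width, 27.5 mm above the underside
- seat: the seat, fixed on the jig board: brown wooden plate 86 x 150 x 8 mm, origin at the centre of its underside; end and corner walls stand 14 mm above its floor, the middle 76 mm of each long side is open for fingers. A dark steel rib 13 mm wide and 14 mm high stands in 14 mm from the +y end wall: the jaw goes in only with its notch there, axes parallel to the seat's
- seat_floor (a point): centre of the seat's floor, 8 mm above seat, 26 mm above the table, same axes. The pocket is 56 mm wide (x), 130 mm long (y): 3 mm play all round the jaw. A jaw fully home has jaw_center 27.5 mm above this point. Where the seat lies along the jig board varies
- jig: the marking jig: fixed plywood board, 220 mm (x) by 330 mm (y), 18 mm thick, origin at the centre of its underside. An aluminium rail runs along y at x = -65 mm (the robot's side), top 32 mm above the table; the seat's middle is at x = +40 mm, its axes parallel to the board's
- gauge (a joint): how far the gauge has been slid along the rail in the jig's +y direction, m: 0 at the -y end, 0.24 at the other end. It takes about 3 N to slide and stays where it is left
- gauge_grip (a point): the gauge's grip, to be pinched from above: black upright block 26 mm wide (along the rail, y), 50 mm long (x), 46 mm high, on a dark steel carriage 50 x 60 mm; its top is 96 mm above the table. This point is on its middle, 16 mm below its top; axes as the jig's
- pointer_tip (a point): free end of the gauge's level steel pointer, an arm 10 mm wide (5 mm at the tip) reaching 72 mm from the grip's middle in the jig's +x direction, 61 mm above the table; it ends about 8 mm short of a seated jaw's side, beside the teeth. In the jig's y it is at the grip's middle
- spare_jaw: a second carved wooden jaw of the same size and look but with both ends plain (no notch); a bystander. Origin: centre of its underside
- nose_a: carved three-sided wooden nose, 65 mm across, 44 mm high; a bystander
- nose_b: another such nose; a bystander
- mallet: wooden mallet, 240 mm long; a bystander
- brush: paint brush lying flat; a bystander
- cup: open steel cup, 80 mm across, 90 mm high; a bystander
- jar: amber glass jar with white cap, 72 mm across, 100 mm high; a bystander
- jaw: the same notched jaw, same axes, origin at the centre of its underside. On the block stands a row of six teeth along y, 40 mm wide (x), 84 mm long; both ends are 46 mm high. A dark pencil line at y = 0 (under and beside jaw_center) runs across the top between the third and fourth teeth and down both sides
Things that resemble listed ones, but are neither listed nor needed, are in the scene too. Leave any green look-alike of the jaw alone.

How it is judged:
By the outcome, as a careful person would: the job done as asked, in the order asked, and still so for the second after the job is handed in, with the robot touching nothing.
It also fails if it takes over 61 s, if anything falls off the work surface, if the arm or the gripper's body presses on something with over 40 N, if the wrist force passes 120 N, or if a joint passes its speed limit or range.

## Robot

A 7-joint arm with a two-finger parallel gripper is mounted at the origin on the work surface. World frame = base frame: x ahead of the robot, y to its left, z up, the work surface at z = 0. Lengths are in m, angles in rad, forces in N, time in s.
With the tool pointing down it reaches from about 0.4 to 0.875 m from the base axis. Payload 19.3 kg.
Tool frame: the origin (TCP) lies midway between the tips of the shut fingers; the grasp point (between the pads) lies 19 mm behind it; x points along the fingers, y is the direction in which the jaws open and shut, and the axes are right-handed (so a half turn about x gives the same grasp; the last joint's range is limited). The gripper opens to 85 mm and grips with 20 to 120 N. Pads are 22 mm wide; open, the fingers measure 114 mm over their backs; the gripper's body (76 mm by 85 mm) begins 54 mm behind the grasp point. The pads swing forward as they close: fully open they stand 13 mm farther back than shut.
Start: joints at [1.226, 0.521, -0.036, 1.599, 0.021, 1.021, -0.113], TCP at [0.17, -0.602, 0.198] pointing down, gripper open.
Joint ranges: [-2.91, 2.91], [-0.3, 2.13], [-1.5, 1.42], [0.17, 2.43], [-1.26, 4.41], [0.16, 1.93], [-2.52, 2.52]. Speed limits (rad/s): [1.89, 1.89, 2.39, 2.39, 3.01, 3.01, 3.01].

## Interface

Orientations are given as [roll, pitch, yaw] about the fixed x, y, z axes, in that order (R = Rz(yaw) Ry(pitch) Rx(roll)).
In Python, from workcell import telemetry, vision, workorder gives the robot as it stands. The module is installed in compiled form; this text tells all that it offers.
- The arm moves only by the tool play_rows, never from a script. Its argument "deltas" is a list of rows, each a list of 7 numbers: the shift along the world's x, y, z in mm, then the turn, a rotation vector about the world's x, y, z in degrees, then the finger opening in mm, from 0 to 85.4. In form: [[x, y, z, wx, wy, wz, jaw], ...]. A call has 1 to 8 rows; each row shifts and turns the commanded pose from where the row before left it; what a row does not reach is not made up. A row lasts 1/8 s, in which the tool goes at most 62.5 mm and 10.7 degrees, less where a joint would pass 70% of its speed; a pose out of reach is approached as far as the arm can. A call with a gripper value outside its range is refused whole. The fingers move at their own pace and stop on an object; "grip_force" is the grip in N (left out, the last holds). Time passes only in rows, so rows that do not move let the fingers close. It gives the time, the measured TCP pose, the force and the opening at its end, in the units of the state.
- telemetry.observe(): the state, without advancing time (a new reading comes with each control period).
- vision.grab_frame(name): name is "scene" or "top" or "wrist"; returns the picture (480x640x3 uint8, red, green, blue); there is no depth.
- vision.camera_info(name): a dict with "mtx" (3x3 intrinsics, pixels), "rvec" (rotation vector, rad) and "tvec" (3), from world to camera coordinates, as OpenCV has them. Camera axes: x right, y down, z forward; pixel columns grow to the right and rows downward; lengths in m; the calibration is good to about 2 mm. A picture is of the moment at which its call begins: read the wrist's pose just before it. camera_info takes no time and is no camera call; for the wrist camera it gives the pose at the moment of the call.
- workorder.job_done(): hands the job in, once; it reports no verdict.
The state is a dict: "clock": time; "qpos": joint angles; "qd": joint speeds; "joint_efforts": joint torques, N m; "position": TCP position; "tool_rot": TCP orientation; "force": force on the tool from outside, world axes, zero at the start; "moment": the same for the moment, N m; "grip_width": finger opening in m.
Only numpy, scipy, OpenCV 4.12 (cv2) and the standard library are available. Lean on these libraries where they do the work, as an engineer would, in place of code of your own. Each camera call takes 0.05 s, during which the arm holds its last target. There are 200 camera calls.

## Working session

There is one attempt and no reset: what is moved stays moved. The work goes in short steps, Python scripts to look and compute and a tool call to move; the robot and the scene stay as the last step left them, time stands still between calls to the robot, and variables do not carry over. Pictures are saved under pics/ and viewed, about 8 in all and at most 12, crops included, and the job is handed in when it is done.

Besides the shell and the picture viewer there is one more tool, called after "Emit:" as name([rows], argument=value, ...), one row to a line, values as JSON. play_rows: Moves the arm, as the interface text tells. Its arguments: {"type":"object","properties":{"deltas":{"type":"array","items":{"type":"array","items":{"type":"number"}}},"grip_force":{"type":"number"}},"required":["deltas"]}

```bash
mkdir -p pics; cat > h.py <<'E'
import numpy as np, cv2
from workcell import telemetry, vision, workorder
def save(name,fn,crop=None,scale=1):
    im=vision.grab_frame(name)
    cv2.imwrite('pics/raw_'+fn+'.png',im[:,:,::-1])
    if crop: im=im[crop[1]:crop[3],crop[0]:crop[2]]
    im=cv2.resize(im,None,fx=scale,fy=scale,interpolation=cv2.INTER_CUBIC)
    cv2.imwrite('pics/'+fn+'.png',im[:,:,::-1])
def cam(name):
    c=vision.camera_info(name); return np.array(c['mtx'],float),cv2.Rodrigues(np.array(c['rvec'],float))[0],np.array(c['tvec'],float).ravel()
def ray(c,u,v,z):
    K,R,t=c; d=R.T@np.linalg.inv(K)@np.array([u,v,1.]); o=-R.T@t
    return o+d*(z-o[2])/d[2]
def proj(c,p):
    K,R,t=c; q=K@(R@np.array(p,float)+t); return q[:2]/q[2]
E
python3 - <<'E'
from h import *
save('top','top1',scale=1.25); save('scene','scene1',scale=1.25)
for n in('top','scene','wrist'):
    c=cam(n); print(n,c[0][0,0],-c[1].T@c[2])
print(telemetry.observe())
E
```

```text
top 476.2832329828089 [0.42800716 0.02971002 1.20840439]
scene 490.53952434442454 [ 1.10926284 -0.66298597  0.87667815]
wrist 422.00605065708396 [ 0.246355   -0.57970581  0.37382351]
{'clock': 0.1, 'qpos': array([ 1.22577538,  0.52193478, -0.03629392,  1.59994089,  0.02124441,
        1.02112074, -0.11279334]), 'qd': array([-0.00136149, -0.00048312, -0.00117494, -0.00046662,  0.00056239,
        0.0008763 , -0.0006383 ]), 'joint_efforts': array([ 4.60751777e-03, -9.28488708e+01,  1.98384583e+00, -3.70535874e+01,
        1.80484360e-02,  5.40479130e-03,  7.25476229e-05]), 'position': array([ 0.16945039, -0.60124266,  0.19769955]), 'tool_rot': array([-1.44656674,  1.56977768,  1.96983653]), 'force': array([-0.78895557,  0.37421165, -0.66657226]), 'moment': array([0.01381626, 0.0260584 , 0.01198244]), 'grip_width': 0.08565306246072349}
```

View pics/top1.png

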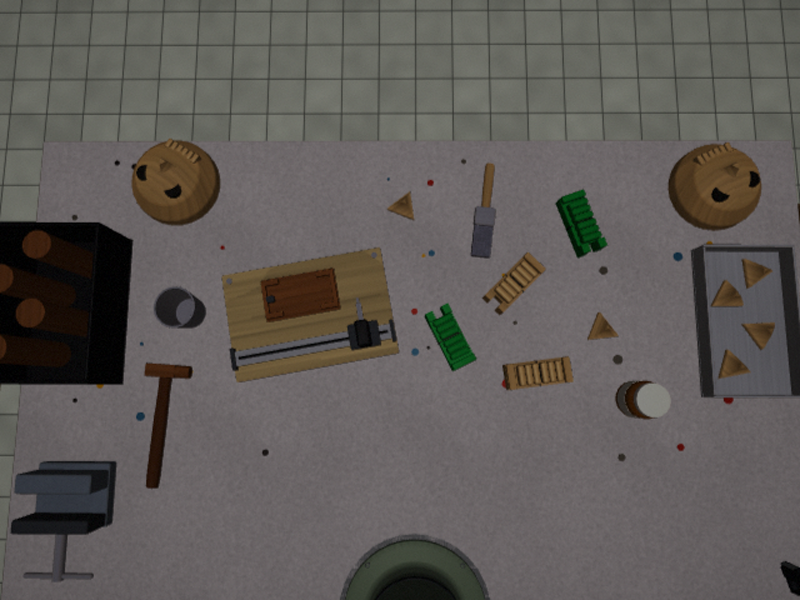

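View pics/scene1.png

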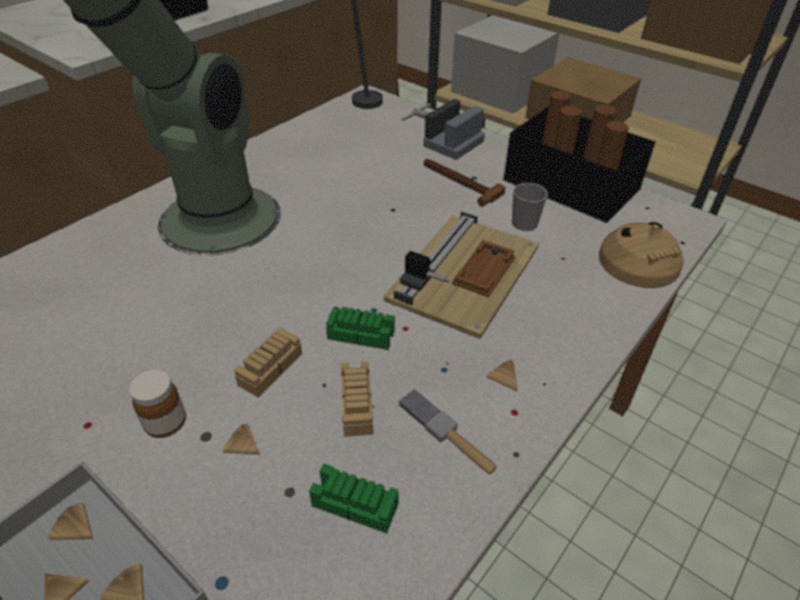

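The top view shows pale jaws at about (514,283) and (538,374) in the 1.25x picture. The seat is at (300,294), with its dark rib at the left (+y) end, and the gauge is at (365,333). I'll enlarge these areas.

```bash
python3 - <<'E'
import cv2,numpy as np
a=cv2.imread('pics/raw_top1.png'); s=cv2.imread('pics/raw_scene1.png')
f=lambda im,x,y,w,h,k:cv2.resize(im[y:y+h,x:x+w],None,fx=k,fy=k,interpolation=cv2.INTER_CUBIC)
A=f(a,375,190,100,130,4)       # jaws 400x520
B=f(a,170,190,160,120,2.5)  # jig 400x300
C=f(s,180,250,150,100,400/150)
C=C[:220,:400]
D=np.vstack([B,C,np.zeros((520-B.shape[0]-C.shape[0],400,3),np.uint8)])
cv2.imwrite('pics/c1.png',np.hstack([A,D]))
E
```

```text
(no output)
```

View pics/c1.png

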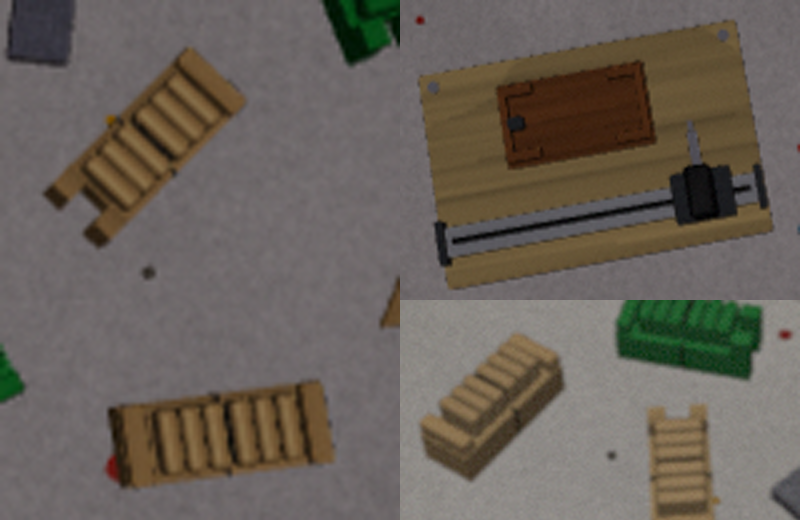

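```bash
python3 - <<'E'
from h import *
c=cam('top')
P=lambda l,z:np.array([ray(c,u,v,z)[:2] for u,v in l])
J=P([(422.5,201.75),(436.25,215),(399.25,251.75),(385.75,238.25)],.046)
print('jaw',J.mean(0)); d=(J[2]+J[3]-J[0]-J[1])/2; print('len',np.linalg.norm(d),'ydir ang',np.degrees(np.arctan2(d[1],d[0])))
B=P([(178,220.8),(304.4,198.4),(318.8,282),(190.8,305.2)],.018)
S=P([(208.8,224.8),(267.2,214.8),(271.6,245.2),(213.6,256.8)],.040)
for n,Q in(('board',B),('seat',S)):
    d=(Q[0]+Q[3]-Q[1]-Q[2])/2; print(n,Q.mean(0),np.linalg.norm(d),np.degrees(np.arctan2(d[1],d[0])),np.linalg.norm((Q[0]+Q[1]-Q[2]-Q[3])/2))
o=telemetry.observe()
from scipy.spatial.transform import Rotation as R
print(np.round(R.from_euler('xyz',o['tool_rot']).as_matrix(),3))
K,Rw,t=cam('wrist'); T=R.from_euler('xyz',o['tool_rot']).as_matrix()
print('cam in tool',T.T@(-Rw.T@t-o['position']),'\n',np.round(T.T@Rw.T,3))
E
```

```text
jaw [ 0.63205433 -0.1948256 ]
len 0.1309399852401327 ydir ang 134.6829909843299
board [0.57320575 0.21131049] 0.3253571194663402 100.45598507593498 0.21688040071433762
seat [0.6098145  0.22816325] 0.14700124955663726 100.83373038318172 0.07970117078765412
[[-0.     0.271 -0.962]
 [ 0.001 -0.962 -0.271]
 [-1.    -0.001  0.   ]]
cam in tool [-1.76134089e-01 -3.75531731e-05 -7.98409988e-02] 
 [[ 0.    -0.311  0.95 ]
 [ 1.    -0.001 -0.001]
 [ 0.001  0.95   0.311]]
```

Emit:
play_rows([
  [29,25,0,0,0,7.5,85],
  [29,25,0,0,0,7.5,85],
  [29,25,0,0,0,7.5,85],
  [29,25,0,0,0,7.5,85],
  [29,25,0,0,0,7.5,85],
  [29,25,0,0,0,7.5,85],
  [29,25,0,0,0,7.5,85],
  [29,25,0,0,0,7.5,85],
], grip_force=30)

```text
clock: 1.1
position: [0.4023, -0.4006, 0.198]
tool_rot: [-2.005, 1.57, 2.463]
force: [0.8, 0.2, 0.3]
grip_width: 0.085
```

Emit:
play_rows([
  [29,25,0,0,0,7.5,85],
  [29,25,0,0,0,7.5,85],
  [29,26,0,0,0,7.5,85],
  [29,26,0,0,0,7.5,85],
  [29,26,-10,0,0,7.5,85],
  [29,26,-10,0,0,7.5,85],
  [29,26,-10,0,0,7,85],
  [28,26,-8,0,0,7,85],
])

```text
clock: 2.1
position: [0.6332, -0.1947, 0.1594]
tool_rot: [-2.58, 1.57, 2.917]
force: [-0.2, 0.0, 0.1]
grip_width: 0.0851
```

```bash
python3 - <<'E'
from h import *
from scipy.spatial.transform import Rotation as R
def show():
    o=telemetry.observe(); T=R.from_euler('xyz',o['tool_rot']).as_matrix()
    print(o['clock'],o['position'],'tool y',np.degrees(np.arctan2(T[1,1],T[0,1])),'down',T[:,0])
show()
np.save('w2.npy',np.array(cam('wrist'),dtype=object),allow_pickle=True)
save('wrist','w2',scale=1.25)
show()
E
```

```text
2.1 [ 0.63317887 -0.19469783  0.15940069] tool y 44.96297982816151 down [-7.41455503e-04  1.69031578e-04 -9.99999711e-01]Traceback (most recent call last):
  File "<stdin>", line 7, in <module>
ValueError: could not broadcast input array from shape (3,3) into shape (3,)
```

```bash
cat >> h.py <<'E'
from scipy.spatial.transform import Rotation as R
import pickle
def show():
    o=telemetry.observe(); T=R.from_euler('xyz',o['tool_rot']).as_matrix()
    print(round(o['clock'],2),np.round(o['position'],4),'tool y',round(np.degrees(np.arctan2(T[1,1],T[0,1])),2),'F',np.round(o['force'],1),'w',round(o['grip_width'],4))
def wsave(fn,**k):
    show(); pickle.dump(cam('wrist'),open(fn+'.pkl','wb')); save('wrist',fn,**k)
def load(fn): return pickle.load(open(fn+'.pkl','rb'))
E
python3 - <<'E'
from h import *
wsave('w2',scale=1.25)
E
```

```text
2.1 [ 0.6332 -0.1947  0.1594] tool y 44.96 F [-0.2  0.   0.1] w 0.0851
```

View pics/w2.png

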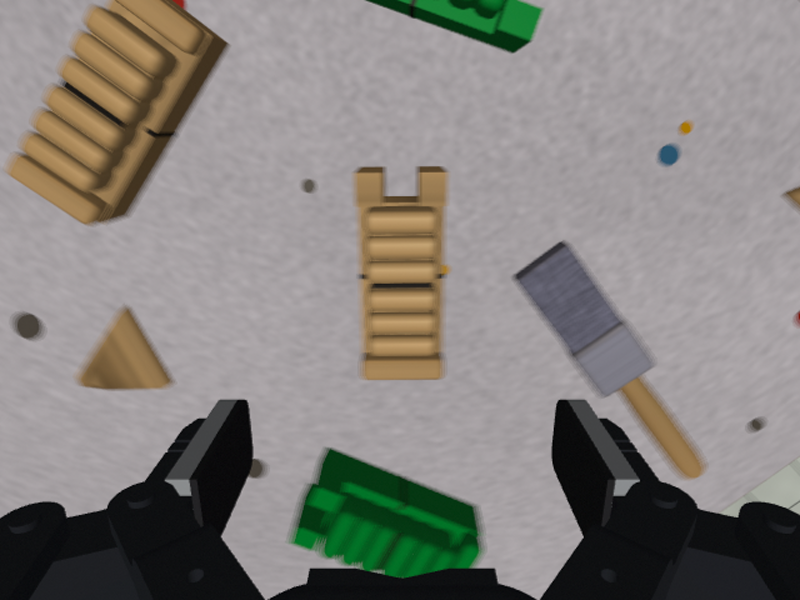

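```bash
python3 - <<'E'
from h import *
c=load('w2'); s=lambda u,v,z:ray(c,u/1.25,v/1.25,z)[:2]
L,Rr=s(361,276,.03),s(442,276,.03); print('marks',L,Rr,(L+Rr)/2,np.linalg.norm(L-Rr))
print('top pencil',s(402,285,.05))
a,b=s(357,169,.046),s(446,169,.046); e,f=s(363,379,.046),s(441,379,.046)
print('n end',(a+b)/2,'p end',(e+f)/2,np.linalg.norm(a-b),np.linalg.norm(e-f)); d=(a+b-e-f)/2
print(np.linalg.norm(d),np.degrees(np.arctan2(d[1],d[0])),(a+b+e+f)/4)
E
```

```text
marks [ 0.6189687  -0.21517638] [ 0.65340904 -0.18083346] [ 0.63618887 -0.19800492] 0.048637162362501714
top pencil [ 0.63619443 -0.19761124]
n end [ 0.59123772 -0.15292282] p end [ 0.67905389 -0.24056349] 0.047531928304286646 0.047367766792154355
0.12406678181469692 135.0573105391972 [ 0.63514581 -0.19674315]
```

The notched jaw is centred at (402,276), notch towards the image top. Its centre is about (0.636, -0.1975) and its long axis points at 135°. The tool is already aligned, so I'll go down.

Emit:
play_rows([
  [2.8,-2.8,-30,0,0,0,85],
  [0,0,-40,0,0,0,85],
  [0,0,-40,0,0,0,85],
  [0,0,-30,0,0,0,85],
  [0,0,-13,0,0,0,85],
  [0,0,-5,0,0,0,85],
  [0,0,0,0,0,0,60],
  [0,0,0,0,0,0,52],
])

```text
clock: 3.15
position: [0.636, -0.1985, 0.0033]
tool_rot: [0.459, 1.569, -0.331]
force: [-0.8, 0.1, -0.6]
grip_width: 0.0524
```

Emit:
play_rows([
  [0,0,0,0,0,0,45],
  [0,0,0,0,0,0,40],
  [0,0,0,0,0,0,40],
  [0,0,0,0,0,0,40],
  [0,0,0,0,0,0,40],
], grip_force=40)

```text
clock: 3.78
position: [0.6354, -0.1983, 0.0022]
tool_rot: [1.505, 1.571, 0.715]
force: [0.9, -0.3, 0.2]
grip_width: 0.04
```

```bash
python3 - <<'E'
from h import *
wsave('w3',scale=1)
save('scene','s3',crop=(160,200,420,400),scale=2)
a=cv2.imread('pics/w3.png'); b=cv2.imread('pics/s3.png')
a=cv2.resize(a,(400,300)); b=cv2.resize(b,(390,300)); cv2.imwrite('pics/c3.png',np.hstack([a,b]))
E
```

```text
3.77 [ 0.6354 -0.1983  0.0022] tool y 44.74 F [ 0.9 -0.3  0.2] w 0.04
```

View pics/c3.png

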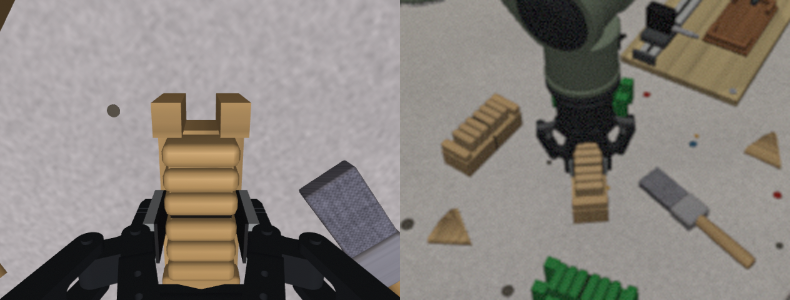

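```bash
python3 - <<'E'
from h import *
c=load('w3'); p=np.array([.6354,-.1983,0]); y=np.array([np.cos(np.radians(44.74)),np.sin(np.radians(44.74)),0]); f=np.array([-y[1],y[0],0])
im=cv2.imread('pics/raw_w3.png')
for z in(.01,.03,.05):
  for w in(.02,.025):
    print(z,w,*[np.round(proj(c,p+[0,0,z]+s*w*y+.011*f)) for s in(-1,1)])
cv2.imwrite('pics/c3b.png',cv2.resize(im[200:480,180:460],None,fx=2.1,fy=2.1,interpolation=cv2.INTER_CUBIC))
E
```

```text
0.01 0.02 [275. 271.] [368. 271.]
0.01 0.025 [264. 271.] [380. 271.]
0.03 0.02 [270. 291.] [374. 291.]
0.03 0.025 [257. 291.] [387. 291.]
0.05 0.02 [263. 316.] [381. 316.]
0.05 0.025 [248. 316.] [395. 316.]
```

View pics/c3b.png

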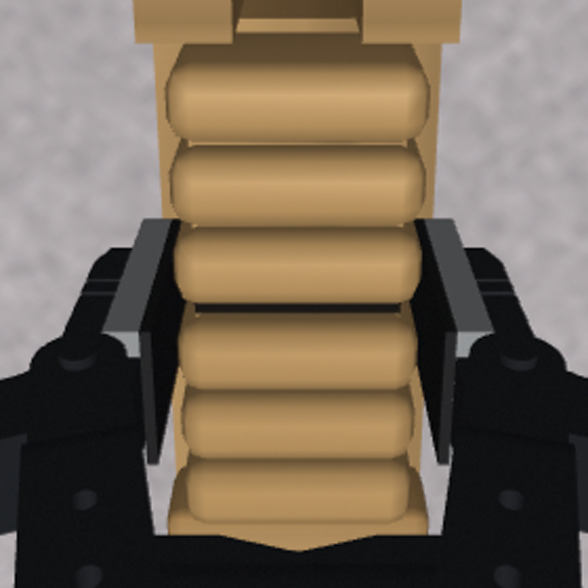

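The close look shows the pads above the block's shoulders, holding the 40 mm teeth. From the pad spacing in pixels (265, 304 raw), the real tips are at z≈0.037, about 36 mm behind the reported TCP. I'll open, go lower carefully and grip the block itself.

Emit:
play_rows([
  [0,0,0,0,0,0,85],
  [0,0,0,0,0,0,85],
  [0,0,0,0,0,0,85],
  [0,0,0,0,0,0,85],
  [0,0,-8,0,0,0,85],
  [0,0,-8,0,0,0,85],
  [0,0,-6,0,0,0,85],
  [0,0,0,0,0,0,85],
])

```text
clock: 4.88
position: [0.635, -0.1982, -0.0205]
tool_rot: [-2.657, 1.57, 2.836]
force: [0.4, 0.6, 0.7]
grip_width: 0.0849
```

```bash
python3 - <<'E'
from h import *
wsave('w4')
im=cv2.imread('pics/raw_w4.png'); cv2.imwrite('pics/c4.png',im[160:480,60:580])
E
```

```text
4.88 [ 0.635  -0.1982 -0.0205] tool y 44.75 F [0.4 0.6 0.7] w 0.0849
```

View pics/c4.png

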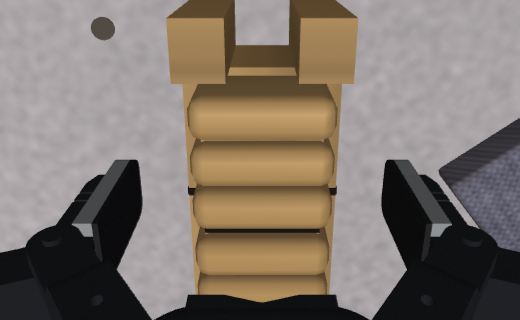

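Emit:
play_rows([
  [0,0,-5,0,0,0,85],
  [0,0,-4,0,0,0,85],
  [0,0,0,0,0,0,70],
  [0,0,0,0,0,0,60],
  [0,0,0,0,0,0,54],
])

```text
clock: 5.55
position: [0.6354, -0.1984, -0.0287]
tool_rot: [0.564, 1.571, -0.226]
force: [-0.7, 0.4, 0.8]
grip_width: 0.0539
```

Emit:
play_rows([
  [0,0,0,0,0,0,48],
  [0,0,0,0,0,0,44],
  [0,0,0,0,0,0,40],
  [0,0,0,0,0,0,40],
])

```text
clock: 6.05
position: [0.6356, -0.1984, -0.0285]
tool_rot: [0.48, 1.57, -0.31]
force: [-0.8, 0.6, 5.0]
grip_width: 0.0493
```

It now grips the block (49 mm), but the +5 N suggests the tips touch the table. I'll regrip 4 mm higher, then lift.

Emit:
play_rows([
  [0,0,0,0,0,0,58],
  [0,0,4,0,0,0,58],
  [0,0,0,0,0,0,50],
  [0,0,0,0,0,0,42],
  [0,0,0,0,0,0,40],
  [0,0,0,0,0,0,40],
], grip_force=40)

```text
clock: 6.8
position: [0.6356, -0.1983, -0.0243]
tool_rot: [0.403, 1.57, -0.387]
force: [-1.7, 0.1, 7.3]
grip_width: 0.0494
```

Emit:
play_rows([
  [0,0,5,0,0,0,40],
  [0,0,15,0,0,0,40],
  [0,0,30,0,0,0,40],
  [0,0,40,0,0,0,40],
  [0,0,40,0,0,0,40],
  [0,0,0,0,0,0,40],
])

```text
clock: 7.55
position: [0.6371, -0.1987, 0.1092]
tool_rot: [0.508, 1.566, -0.282]
force: [-0.0, -0.9, -1.7]
grip_width: 0.0491
```

Emit:
play_rows([
  [-1,25,3,0,0,-4.2,40],
  [-1,45,3,0,0,-4.2,40],
  [-1,45,0,0,0,-4.3,40],
  [-1,45,0,0,0,-4.3,40],
  [-1,45,0,0,0,-4.3,40],
  [-1,45,0,0,0,-4.3,40],
  [-2,45,0,0,0,-4.3,40],
  [-1,34,0,0,0,-4.3,40],
])

```text
clock: 8.55
position: [0.6256, 0.1328, 0.1109]
tool_rot: [-2.042, 1.57, 2.853]
force: [0.1, 0.7, -3.1]
grip_width: 0.0492
```

Emit:
play_rows([
  [0,0,0,0,0,0,40],
  [0,0,0,0,0,0,40],
])

```text
clock: 8.8
position: [0.6261, 0.1299, 0.1109]
tool_rot: [-0.898, 1.57, -2.285]
force: [-0.1, -0.2, -1.2]
grip_width: 0.0489
```

```bash
python3 - <<'E'
from h import *
wsave('w5',scale=1.25)
E
```

```text
8.8 [0.6261 0.1299 0.1109] tool y 10.57 F [-0.1 -0.2 -1.2] w 0.0489
```

View pics/w5.png

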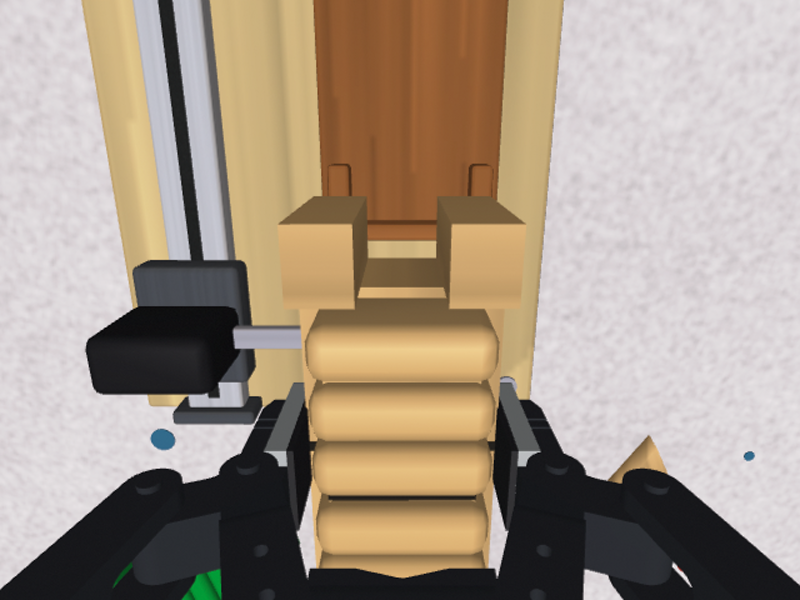

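The view shows the seat's -y half: its sides run from (316,0) to (323,190) and from (507,0) to (499,190), and the rib is still out of view. The gauge is at (165,345). I'll move forward along the seat for a view of the rib.

Emit:
play_rows([
  [-3,15,0,0,0,0,40],
  [-3,15,0,0,0,0,40],
  [-3,15,0,0,0,0,40],
  [-3,15,0,0,0,0,40],
  [0,0,0,0,0,0,40],
  [0,0,0,0,0,0,40],
])

```text
clock: 9.6
position: [0.6145, 0.1901, 0.1111]
tool_rot: [-0.22, 1.57, -1.607]
force: [-0.2, -0.1, -2.4]
grip_width: 0.0491
```

```bash
python3 - <<'E'
from h import *
wsave('w6',scale=1.25)
for fn,l in(('w5',[(316,0),(323,190)]),('w5',[(507,0),(499,190)])):
    c=load(fn); a,b=[ray(c,u/1.25,v/1.25,.026)[:2] for u,v in l]; d=a-b; print(a,b,np.degrees(np.arctan2(d[1],d[0])))
E
```

```text
9.6 [0.6145 0.1901 0.1111] tool y 10.53 F [-0.2 -0.1 -2.4] w 0.0491
[0.56462432 0.25400461] [0.57888348 0.17317236] 100.00429536689957
[0.64699383 0.26931416] [0.66318534 0.18884303] 101.37651829575636
```

View pics/w6.png

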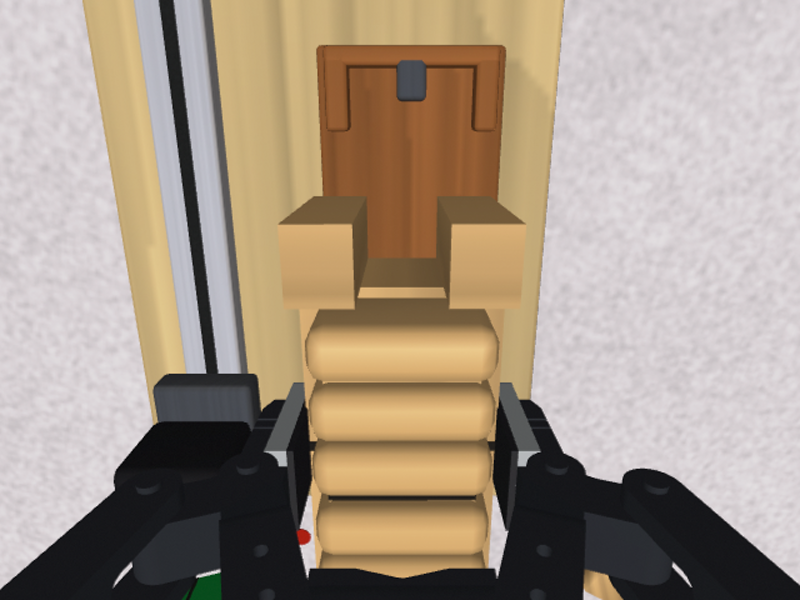

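The rib is at (411,80) and the seat's +y end wall has outer corners (318,46) and (505,46). The held jaw's notch end has its bottom corners at (313,197) and (492,197), and its top corners at (279,224) and (525,224).

```bash
python3 - <<'E'
from h import *
c=load('w6'); s=lambda u,v,z:ray(c,u/1.25,v/1.25,z)[:2]
o=np.array([.6145,.1901])
def loc(p,a,org):
    a=np.radians(a); y=np.array([np.cos(a),np.sin(a)]); x=np.array([y[1],-y[0]]); return np.round(np.array([(p-org)@x,(p-org)@y])*1000,1)
for n,u,v,z in [('JbL',313,197,.1354),('JbR',492,197,.1354),('JtL',279,224,.1814),('JtR',525,224,.1814),('notchbL',367,197,.1354),('notchbR',438,197,.1354),
 ('SL',318,46,.04),('SR',505,46,.04),('wall in',411,66,.04),('ribTL',398,62,.04),('ribTR',425,62,.04),('ribNear',411,93,.04),('cornerL in',349,68,.04),('cornerR in',473,68,.04),('plL',323,195,.026),('plR',498,195,.026),('cwL',328,130,.04),('cwLi',348,130,.04),('cwRi',473,130,.04),('cwR',495,130,.04)]:
    print(n,np.round(s(u,v,z),4),loc(s(u,v,z),100.53,o))
c5=load('w5'); s5=lambda u,v,z:ray(c5,u/1.25,v/1.25,z)[:2]
for n,u,v in [('postL out',328,165),('postL in',351,165),('postR in',470,165),('postR out',492,165)]: print(n,loc(s5(u,v,.04),100.53,o))
E
```

```text
JbL [0.5783 0.2458] [-25.4  61.4]
JbR [0.6284 0.2551] [25.5 61.4]
JtL [0.5787 0.2463] [-24.9  61.8]
JtR [0.6275 0.2553] [24.7 61.7]
notchbL [0.5934 0.2486] [-10.1  61.4]
notchbR [0.6133 0.2523] [10.2 61.4]
SL [0.5587 0.2948] [-35.7 113.2]
SR [0.637  0.3093] [ 43.9 113.1]
wall in [0.5991 0.2944] [  3.9 105.3]
ribTL [0.5933 0.2949] [ -1.7 106.9]
ribTR [0.6047 0.297 ] [  9.9 106.9]
ribNear [0.6011 0.2837] [ 4.  94.5]
cornerL in [0.573  0.2887] [-22.8 104.5]
cornerR in [0.6255 0.2984] [ 30.6 104.5]
plL [0.5676 0.231 ] [-38.6  48.8]
plR [0.6518 0.2466] [47.  48.8]
cwL [0.5676 0.2619] [-33.   79.1]
cwLi [0.5764 0.2635] [-24.1  79.1]
cwRi [0.6312 0.2736] [31.7 79.1]
cwR [0.6408 0.2754] [41.5 79.1]
postL out [-33.3   2.6]
postL in [-22.8   2.6]
postR in [31.3  2.6]
postR out [41.3  2.6]
```

Alignment is good: the seat needs +4.1 mm across and +41 mm along, with angles agreeing within 0.1°. I'll move over it and come down to just above the rib.

Emit:
play_rows([
  [-1,12,0,0,0,0,40],
  [-1,15,0,0,0,0,40],
  [-1.5,14,0,0,0,0,40],
  [0,0,-20,0,0,0,40],
  [0,0,-25,0,0,0,40],
  [0,0,-20,0,0,0,40],
  [0,0,-12,0,0,0,40],
  [0,0,0,0,0,0,40],
])

```text
clock: 10.65
position: [0.6105, 0.2314, 0.0333]
tool_rot: [-1.39, 1.569, -2.777]
force: [-0.2, -0.1, -1.7]
grip_width: 0.049
```

```bash
python3 - <<'E'
from h import *
wsave('w7')
im=cv2.imread('pics/raw_w7.png'); cv2.imwrite('pics/c7.png',cv2.resize(im[60:300,180:480],None,fx=2.5,fy=2.5,interpolation=cv2.INTER_CUBIC))
E
```

```text
10.65 [0.6105 0.2314 0.0333] tool y 10.54 F [-0.2 -0.1 -1.7] w 0.049
```

View pics/c7.png

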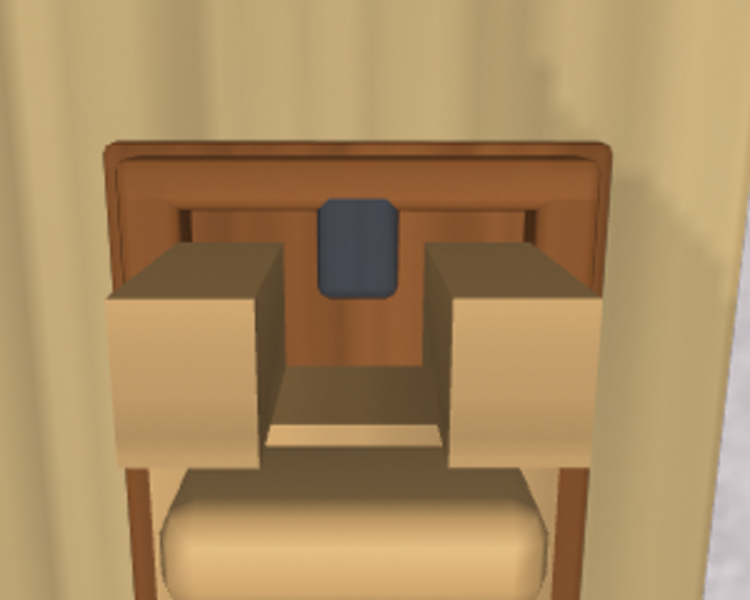

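```bash
python3 - <<'E'
from h import *
c=load('w7'); o=np.array([.6105,.2314]); a=np.radians(100.54); y=np.array([np.cos(a),np.sin(a)]); x=np.array([y[1],-y[0]])
for n,u,v,z in [('JbL',178,243,.0576),('JbR',531,243,.0576),('nL',285,243,.0576),('nR',424,243,.0576),('JtL',108,298,.1036),('JtR',602,298,.1036),('wallinL',180,209,.04),('wallinR',536,209,.04),('ribL',318,250,.04),('ribR',398,250,.04),('ribnear',358,298,.04),('ribfar',358,199,.04),('wallOut',358,160,.04),('plateOut',358,142,.026),('plateL',105,150,.026),('plateR',611,150,.026)]:
    p=ray(c,180+u/2.5,60+v/2.5,z)[:2]-o; print(n,np.round([p@x*1000,p@y*1000],1))
E
```

```text
JbL [-25.1  61.5]
JbR [25.1 61.5]
nL [-9.9 61.5]
nR [ 9.8 61.5]
JtL [-24.9  61.7]
JtR [24.9 61.7]
wallinL [-27.5  64.6]
wallinR [28.5 64.6]
ribL [-5.8 58.2]
ribR [ 6.9 58.2]
ribnear [ 0.5 50.6]
ribfar [ 0.5 66.2]
wallOut [ 0.5 72.1]
plateOut [ 0.6 74.3]
plateL [-41.8  73. ]
plateR [42.9 73. ]
```

The jaw is 0.5 mm off across and well placed lengthways. I'll correct and lower it.

Emit:
play_rows([
  [0.5,0.1,-4,0,0,0,40],
  [0,0,-6,0,0,0,40],
  [0,0,-6,0,0,0,40],
  [0,0,-6,0,0,0,40],
  [0,0,-4,0,0,0,40],
  [0,0,-2,0,0,0,40],
  [0,0,-1,0,0,0,40],
  [0,0,0,0,0,0,40],
])

```text
clock: 11.7
position: [0.6114, 0.2318, 0.0053]
tool_rot: [1.998, 1.571, 0.611]
force: [-0.8, -0.5, -1.7]
grip_width: 0.0492
```

Emit:
play_rows([
  [0,0,-0.7,0,0,0,40],
  [0,0,-0.7,0,0,0,40],
  [0,0,-0.6,0,0,0,40],
  [0,0,0,0,0,0,40],
])

```text
clock: 12.2
position: [0.6113, 0.2317, 0.0031]
tool_rot: [-1.255, 1.571, -2.642]
force: [0.1, -0.3, -2.4]
grip_width: 0.0492
```

Emit:
play_rows([
  [0,0,-0.5,0,0,0,40],
  [0,0,-0.5,0,0,0,40],
  [0,0,0,0,0,0,40],
])

```text
clock: 12.58
position: [0.6114, 0.2317, 0.0022]
tool_rot: [-0.619, 1.571, -2.006]
force: [0.0, 0.5, -2.6]
grip_width: 0.0493
```

Emit:
play_rows([
  [0,0,-0.5,0,0,0,40],
  [0,0,-0.5,0,0,0,40],
  [0,0,0,0,0,0,40],
])

```text
clock: 12.95
position: [0.6114, 0.2317, 0.0017]
tool_rot: [0.729, 1.571, -0.658]
force: [-3.7, -2.0, 6.7]
grip_width: 0.0492
```

Contact came exactly at the predicted height (6.7 N). I'll release, go straight up and take a look.

Emit:
play_rows([
  [0,0,0.3,0,0,0,54],
  [0,0,0,0,0,0,60],
  [0,0,0,0,0,0,64],
  [0,0,0,0,0,0,64],
  [0,0,5,0,0,0,64],
  [0,0,20,0,0,0,64],
  [0,0,30,0,0,0,64],
  [0,0,40,0,0,0,70],
])

```text
clock: 13.95
position: [0.6111, 0.2317, 0.0984]
tool_rot: [-1.88, 1.571, 3.017]
force: [0.2, 0.1, 0.0]
grip_width: 0.0701
```

```bash
python3 - <<'E'
from h import *
show()
c=cam('top'); g=ray(c,291.2,266,.096); print('gauge grip',g)
s=np.array([.6111,.2313]); a=np.radians(100.53); y=np.array([np.cos(a),np.sin(a)]); x=np.array([y[1],-y[0]])
print('jig coords of gauge rel seat',(g[:2]-s)@x,(g[:2]-s)@y)
# expected grip from known jig x: seat x - .105
print('grip start est', s-.105*x+y*((g[:2]-s)@y), 'target', s-.105*x)
E
```

```text
13.95 [0.6111 0.2317 0.0984] tool y 10.55 F [0.2 0.1 0. ] w 0.0701
gauge grip [0.52872023 0.09713989 0.096     ]
jig coords of gauge rel seat -0.10551024546145965 -0.11684584089667828
grip start est [0.52922188 0.09723313] target [0.50786827 0.21211122]
```

Emit:
play_rows([
  [-8,-13,4,0,0,-9,70],
  [-8,-13,4,0,0,-9,70],
  [-8,-13,4,0,0,-9,70],
  [-8,-13,4,0,0,-9,70],
  [-8,-13,4,0,0,-9,70],
  [-8,-14,0,0,0,-9,70],
  [-8,-14,0,0,0,-9,70],
  [-8,-14,0,0,0,-9,70],
])

```text
clock: 14.95
position: [0.5474, 0.1247, 0.118]
tool_rot: [-2.99, 1.569, 0.645]
force: [-0.3, 0.2, -0.5]
grip_width: 0.07
```

Emit:
play_rows([
  [-9,-14,0,0,0,-9,70],
  [-9,-14,0,0,0,-9,70],
  [0,0,0,0,0,0,70],
  [0,0,0,0,0,0,70],
])

```text
clock: 15.45
position: [0.5299, 0.0976, 0.1172]
tool_rot: [-2.669, 1.569, 0.661]
force: [0.1, -0.5, 0.7]
grip_width: 0.0702
```

```bash
python3 - <<'E'
from h import *
wsave('w8',scale=1.25)
E
```

```text
15.45 [0.5299 0.0976 0.1172] tool y -79.23 F [ 0.1 -0.5  0.7] w 0.0702
```

View pics/w8.png

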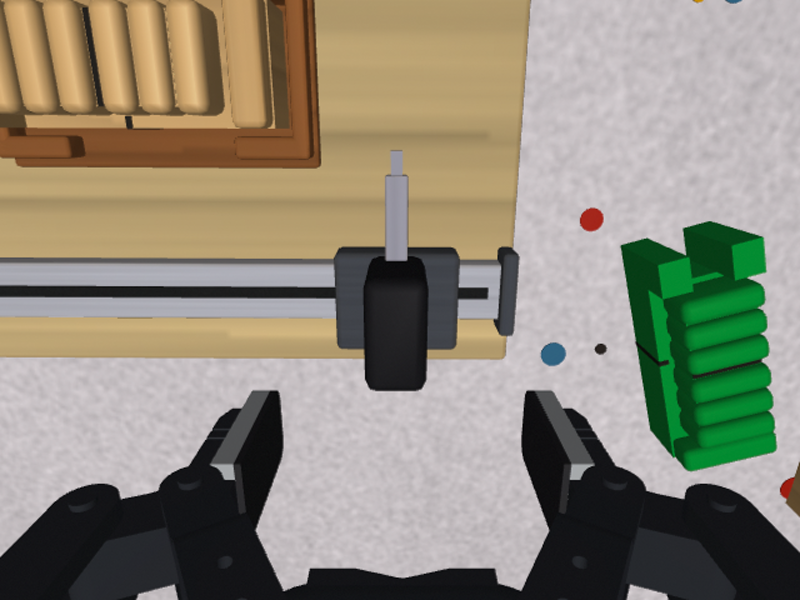

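```bash
python3 - <<'E'
from h import *
c=load('w8'); s=lambda u,v,z:ray(c,u/1.25,v/1.25,z)[:2]
o=np.array([.6113,.2317]); a=np.radians(100.53); y=np.array([np.cos(a),np.sin(a)]); x=np.array([y[1],-y[0]])
f=lambda p:np.round([(p-o)@x*1000,(p-o)@y*1000],1)
print('TCP',f(np.array([.5299,.0976])))
for n,u,v,z in [('mark out',128,129,.056),('mark in',127,116,.056),('topline',92,57,.075),('topline end',100,106,.075),('tip',397,151,.061),('tipL',391,151,.061),('tipR',403,151,.061),('armL',385,178,.061),('armR',408,178,.061),('carrL',336,250,.05),('carrR',458,250,.05),('gripL',366,340,.096),('gripR',428,340,.096),('grip near end',396,389,.096),('endblock y-',268,60,.072)]:
    print(n,f(s(u,v,z)))
E
```

```text
TCP [-104.5 -117. ]
mark out [-25.6   0.9]
mark in [-20.3   0.5]
topline [0.4 1. ]
topline end [-17.   1.]
tip [ -34.  -114.4]
tipL [ -34.  -111.9]
tipR [ -34. -117.]
armL [ -45.3 -109.2]
armR [ -45.2 -119.2]
carrL [-79.5 -85.6]
carrR [ -79.2 -143. ]
gripL [-106.2 -102.3]
gripR [-106.1 -127.3]
grip near end [-128.1 -114.4]
endblock y- [ -0.1 -64.9]
```

The pointer tip is at (397,151) and the pencil mark on the jaw's side is at (128,122). That puts the mark at y≈+0.8 mm and the pointer at -114.4 mm, so the slide is about 115 mm. I'll pinch the grip.

Emit:
play_rows([
  [-0.4,2.4,-15,0,0,0,60],
  [0,0,-25,0,0,0,60],
  [0,0,-25,0,0,0,60],
  [0,0,-15,0,0,0,60],
  [0,0,-8,0,0,0,60],
  [0,0,0,0,0,0,40],
  [0,0,0,0,0,0,30],
  [0,0,0,0,0,0,24],
], grip_force=25)

```text
clock: 16.5
position: [0.5294, 0.0993, 0.0292]
tool_rot: [-3.004, 1.57, 0.322]
force: [-1.0, 0.9, 4.7]
grip_width: 0.0256
```

Emit:
play_rows([
  [0,0,0,0,0,0,20],
  [0,0,0,0,0,0,20],
  [0,0,0,0,0,0,20],
])

```text
clock: 16.88
position: [0.5294, 0.0993, 0.0292]
tool_rot: [-3.007, 1.57, 0.319]
force: [-1.2, -0.6, 8.2]
grip_width: 0.0257
```

Emit:
play_rows([
  [-1,5.4,0,0,0,0,20],
  [-2.4,12.9,0,0,0,0,20],
  [-3,16.2,0,0,0,0,20],
  [-3,16.2,0,0,0,0,20],
  [-3,16.2,0,0,0,0,20],
  [-3,16.2,0,0,0,0,20],
  [-2.4,12.9,0,0,0,0,20],
  [-1,5.4,0,0,0,0,20],
])

```text
clock: 17.88
position: [0.5106, 0.2011, 0.0292]
tool_rot: [-3.12, 1.57, 0.206]
force: [0.0, -3.5, 6.6]
grip_width: 0.0254
```

Emit:
play_rows([
  [-1.2,6.5,0,0,0,0,20],
  [-1,5.2,0,0,0,0,20],
  [0,0,0,0,0,0,20],
  [0,0,0,0,0,0,20],
  [0,0,0,0,0,0,20],
])

```text
clock: 18.5
position: [0.5084, 0.2129, 0.0292]
tool_rot: [-2.59, 1.569, 0.735]
force: [-1.4, 2.9, 6.0]
grip_width: 0.0256
```

```bash
python3 - <<'E'
from h import *
wsave('w9')
c=load('w9'); o=np.array([.6113,.2317]); a=np.radians(100.53); y=np.array([np.cos(a),np.sin(a)]); x=np.array([y[1],-y[0]])
p=telemetry.observe()['position'][:2]-o; print('TCP',p@x*1000,p@y*1000)
W=lambda X,Y,z:np.r_[o+X*x/1000+Y*y/1000,z]
for q in [(-34,0,.061),(-25,.8,.056),(-17,.8,.075)]: print(q,proj(c,W(*q)))
E
python3 - <<'E'
import cv2
im=cv2.imread('pics/raw_w9.png'); im=im[:260,190:450]
cv2.imwrite('pics/c9.png',cv2.resize(im,None,fx=2.3,fy=2.3,interpolation=cv2.INTER_CUBIC))
E
```

```text
18.5 [0.5084 0.2129 0.0292] tool y -79.44 F [-1.4  2.9  6. ] w 0.0256
TCP -104.64663952761289 0.29545280086654735
(-34, 0, 0.061) [322.69217122 131.14503082]
(-25, 0.8, 0.056) [320.31258799 102.63078211]
(-17, 0.8, 0.075) [320.03640018  73.39134227]
```

View pics/c9.png

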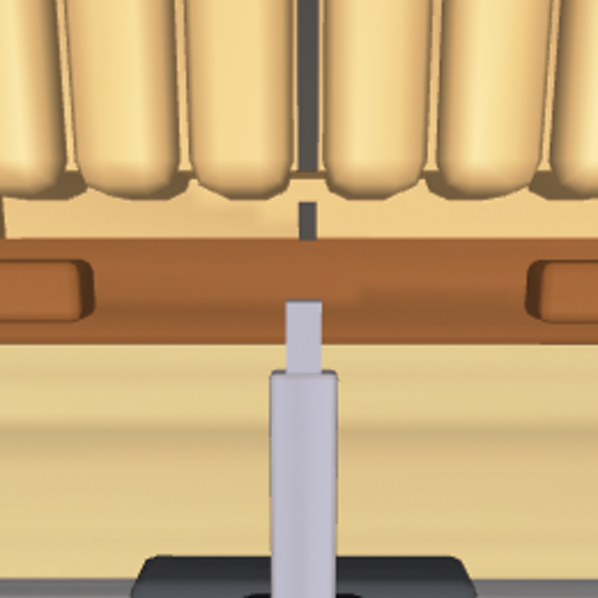

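The pointer tip (304,300) is about 4 px left of the pencil mark (308,220), so it is 0.55 mm too far towards +y. I'll make a small correction and measure it by image code.

Emit:
play_rows([
  [0.1,-0.6,0,0,0,0,20],
  [0,0,0,0,0,0,20],
  [0,0,0,0,0,0,20],
])

```text
clock: 18.92
position: [0.5085, 0.2123, 0.0292]
tool_rot: [-2.562, 1.569, 0.764]
force: [-0.9, 1.7, 6.1]
grip_width: 0.0256
```

```bash
cat > chk.py <<'E'
from h import *
import sys
def chk(fn):
    wsave(fn); c=load(fn); o=np.array([.6113,.2317]); a=np.radians(100.53); y=np.array([np.cos(a),np.sin(a)]); x=np.array([y[1],-y[0]])
    p=telemetry.observe()['position'][:2]-o; print('TCP y',p@y*1000)
    W=lambda X,Y,z:np.r_[o+X*x/1000+Y*y/1000,z]
    im=cv2.imread('pics/raw_'+fn+'.png').astype(float)
    for n,X,z,k in[('tip',-37,.061,'s'),('mark',-22.5,.056,'d'),('top',-10,.072,'d')]:
        # sample along jig y at constant jig x
        Y=np.arange(-9,9,.1); q=np.array([proj(c,W(X,t,z)) for t in Y],np.float32)
        v=cv2.remap(im.astype(np.float32),q[None,:,0],q[None,:,1],cv2.INTER_LINEAR)[0]
        m=(v[:,0]-v[:,2])>-20 if k=='s' else v[:,2]<110   # grey steel: b~r ; pencil: dark
        print(n,'centre',round(Y[m].mean(),2) if m.any() else None,'n',m.sum(),'range',Y[m].min() if m.any() else 0,Y[m].max() if m.any() else 0)
chk(sys.argv[1])
E
python3 chk.py w10
```

```text
18.93 [0.5085 0.2123 0.0292] tool y -79.44 F [-0.9  1.7  6.1] w 0.0256
TCP y -0.2707886664212901
tip centre -0.2 n 49 range -2.6000000000000227 2.19999999999996
mark centre -0.2 n 21 range -1.2000000000000277 0.7999999999999652
top centre -0.15 n 24 range -1.3000000000000274 0.9999999999999645
```

The tip and the mark coincide: -0.20 mm and -0.20 mm. I'll release and retreat.

Emit:
play_rows([
  [0,0,0,0,0,0,32],
  [0,0,0,0,0,0,45],
  [0,0,0,0,0,0,50],
  [0,0,0,0,0,0,50],
  [0,0,10,0,0,0,50],
  [0,0,25,0,0,0,50],
  [0,0,30,0,0,0,50],
  [0,0,25,0,0,0,50],
])

```text
clock: 19.98
position: [0.5083, 0.2117, 0.1203]
tool_rot: [-2.817, 1.57, 0.509]
force: [0.9, -0.1, 0.0]
grip_width: 0.0503
```

Emit:
play_rows([
  [0,0,10,0,0,0,50],
  [0,0,0,0,0,0,50],
  [0,0,0,0,0,0,50],
])

```text
clock: 20.35
position: [0.5076, 0.2115, 0.1277]
tool_rot: [0.261, 1.57, -2.696]
force: [0.2, -0.5, -0.2]
grip_width: 0.0501
```

```bash
python3 chk.py w11; python3 - <<'E'
from h import *
a=cv2.imread('pics/raw_top1.png',0).astype(int); save('top','top2'); b=cv2.imread('pics/raw_top2.png',0).astype(int)
d=cv2.blur(np.abs(a-b).astype(np.uint8),(5,5))>25
n,l,st,ce=cv2.connectedComponentsWithStats(d.astype(np.uint8)); print([(s[:5].tolist()) for s in st[1:] if s[4]>15])
E
```

```text
20.35 [0.5076 0.2115 0.1277] tool y -79.45 F [ 0.2 -0.5 -0.2] w 0.0501
TCP y -0.9741127838588252
tip centre -0.05 n 48 range -2.4000000000000234 2.29999999999996
mark centre -0.1 n 21 range -1.100000000000028 0.8999999999999648
top centre -0.1 n 23 range -1.2000000000000277 0.9999999999999645
[[385, 204, 50, 49, 894], [152, 207, 151, 273, 25345], [214, 238, 7, 7, 35], [277, 254, 29, 27, 614], [623, 448, 17, 30, 351]]
```

```bash
python3 -c "
from h import *
print(workorder.job_done()); show()"
```

```text
the job is handed in; nothing more can be done
None
the job is handed in; nothing more can be done
```

The notched jaw is in the seat with its notch over the rib, and the gauge's pointer is on the pencilled centre line. I handed the job in at about 20 s on the robot's clock.

- **Jaw:** my first grasp closed on the teeth, because the real fingertips sat roughly 35 mm behind the reported TCP. I regripped on the block before lifting. The jaw met the seat floor at exactly the predicted height, with about 7 N of contact force.
- **Gauge:** I slid it about 115 mm, then corrected by about half a millimetre. After release, the image check put the tip at -0.05 mm and both pencil marks at -0.10 mm, so the remaining offset is about 0.05 mm.
- **Other things on the table:** comparing top views before and after showed changes only at the jaw's old place, the gauge's old place, and where the arm now stands or stood at the start.
- **Not checked:** I had used all 12 pictures, so I never saw a final view of the finished scene. That the jaw lies flat rests on the contact height and on the pencil marks appearing where they should. The arm hid part of the last top view.

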